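Swing the module carrier square on its test fixture

ROBOT

A 6-joint arm with a two-finger parallel gripper is mounted at the origin on the work surface. World frame = base frame: x ahead of the robot, y to its left, z up, the work surface at z = 0. Lengths are in m, angles in rad, forces in N, time in s.
With the tool pointing down it reaches from about 0.25 to 0.725 m from the base axis. Payload 4 kg.
Tool frame: the origin (TCP) lies midway between the tips of the shut fingers; the grasp point (between the pads) lies 19 mm behind it (bot.pinch_z is the distance from the TCP to the grasp point, in m); z points along the fingers, y is the line along which they close (so a half turn about z gives the same grasp; the last joint's range is limited). The gripper opens to 85 mm and grips with 20 to 120 N. Pads are 22 mm wide; open, the fingers measure 114 mm over their backs; the gripper's body (76 mm by 85 mm) begins 54 mm behind the grasp point. The pads swing forward as they close: fully open they stand 13 mm farther back than shut.
Start: joints at [-1.175, 0.241, 0.005, 1.335, 0, 1.571], TCP at [0.193, -0.461, 0.231] pointing down, gripper open.
Joint ranges: [-2.72, 2.72], [-1.05, 1.87], [-1.09, 1.28], [-1.99, 2.15], [-1.42, 1.44], [-3.14, 3.14]. Speed limits (rad/s): [2.79, 2.79, 3.14, 3.14, 3.14, 3.14].

INTERFACE

Orientations are given as a unit quaternion [x, y, z, w].
In Python, from plant import bot, viewer, job_done, boxes_of gives the robot as it stands.
- The arm moves only by the tool send_rows, never from a script. Its argument "moves" is text: rows parted by semicolons, each of 7 numbers parted by spaces: the shift along the tool's x, y, z in m, then the turn, a rotation vector about the tool's x, y, z in rad, then the gripper command: -1 is shut, 1 is fully open, values between are in proportion. A call has 1 to 12 rows; each row is the pose to reach, as a shift and turn from the pose commanded when the call began, along the tool's axes at that moment; what a row does not reach only later rows make up. A row lasts 1/10 s, in which the tool goes at most 50 mm and 8.59 degrees, less where a joint would pass 70% of its speed; a pose out of reach is approached as far as the arm can. A call with a gripper value outside its range is refused whole. The fingers move at their own pace and stop on an object; "force" is the grip in N (left out, the last holds). Time passes only in rows, so rows that repeat a pose let the fingers close. It gives the time, the measured TCP pose, the force, the opening and the grip force at its end, in the units of the state.
- bot.read_state(): the state, without advancing time (a new reading comes with each control period).
- viewer.grab_frame(name): name is "side" or "top"; returns the picture (384x512x3 uint8, red, green, blue); there is no depth.
- viewer.calibration(name): a dict with "fx", "fy", "cx", "cy" (pixels), "pose" (4x4, takes a point from camera to world coordinates). Camera axes: x right, y up, looking along -z (the intrinsics and any distortion apply to the point x, -y, -z); pixel columns grow to the right and rows downward; lengths in m; the calibration is good to about 2 mm. A picture is of the moment at which its call begins. calibration takes no time and is no camera call.
- job_done(): hands the job in; it is judged then, once.
Trained networks look in the newest picture that a camera, given by its name, has taken for a name from the list of things; names that differ only in an ending like _2 or _b are one class to them, and where a whole thing is asked for, a point or a joint stands for the part that bears it (a point fixed in the world has none). Each returns a list of dicts, best first, with "p" (0 to 1); they miss things now and then, are a little off and sometimes report something else, mostly with a low value. They report only what shows in the picture. A call takes as long as a camera call. They do not tell look-alikes from the thing itself.
- boxes_of(camera, thing): "bbox" ([left, top, width, height] in pixels, round what is visible of it).
The state is a dict: "clock": time; "joint_positions": joint angles; "joint_velocities": joint speeds; "effort": joint torques, N m; "position": TCP position; "tool_rot": TCP orientation; "force": force on the tool from outside, world axes, zero at the start; "wrist_torque": the same for the moment, N m; "finger_gap": finger opening in m; "gripper_force": force on a finger pad.
Only numpy, scipy, OpenCV 4.12 (cv2) and the standard library are available. Lean on these libraries where they do the work, as an engineer would, in place of code of your own. Each camera call takes 0.05 s, during which the arm holds its last target. There are 200 camera calls.

TASK

On the test fixture, the notched carrier plate sits askew with its notch at the upright peg. Turn it in place by pushing its corner opposite the notch, keeping the notch at the peg throughout, until the plate's edge lies along the stop bar; then let go. Do not disturb the smaller spare plate on the bench.

Things in the scene. Friction and masses are not known exactly. Their poses are not given: they have to be found in the camera images.
- plate: Loose aluminium carrier plate, 130 mm square, 10 mm thick, 0.4-0.75 kg, low black module on top; too wide to grasp. One corner has a 20 mm square notch. Origin: underside, in the notch, on the peg's axis when fitted (1 mm play). x, y run along its edges away from the notch, z up: it covers x, y -13 to 117 mm, notch where both are under 7. Starts turned 25-50 degrees clockwise from above.
- corner (a point): The plate's corner opposite the notch, at (117, 117) mm in the plate's axes, mid-thickness (15 mm above the bench). Pushing towards the plate's -x on the edge x = 117 mm close to this corner, and following the corner's arc, seats the notch on the peg and turns the plate anticlockwise about it; it takes only a few newtons.
- fixture: Fixed dark steel base 225 x 240 x 10 mm (x -50 to 175, y -105 to 135). Origin: bench height, under the axis of its steel peg (12 mm diameter, 30 high above base). z up, y along the steel stop bar (x -34.5 to -14.5, y 35 to 120, 14 high above base), x away from it. Turned home, the plate's edge x = -13 lies along the bar, axes parallel. Loose small parts stand at x -40 to 15, y below -65.
- spare: The spare plate, to be left alone: aluminium, 110 x 90 x 10 mm, no notch, smaller black module on top, flat on the bench to the left or right of the fixture. Origin: centre of its underside.
There are look-alikes about, which are no part of the job. What is shaped like the plate but green or red is not meant.

How it is judged:
At the end, for the whole second after the job is handed in: The carrier plate lies flat and at rest on the fixture's base, its edge along the stop bar within 10 degrees, its notch still at the peg (origin within 12 mm of the peg's axis) (angle between the x axis of plate and the x axis of fixture, either way round below 0.175 rad and horizontal distance between plate and fixture below 0.012 m and angle between plate's own z axis and vertical below 0.06 rad and z of plate in the frame of fixture below 0.015 m and linear speed of plate below 0.01 m/s); the robot touches nothing.
It fails at once if the notch leaves the peg (plate origin more than 20 mm from the peg's axis) (horizontal distance between plate and fixture above 0.02 m).
It fails at once if the spare plate is moved by more than 20 mm (distance of spare from where it was at the start of the episode above 0.02 m).
It also fails if it takes over 35 s, if anything falls off the work surface, if the arm or the gripper's body presses on something with over 40 N, if the wrist force passes 120 N, or if a joint passes its speed limit or range.

## Working session

There is one attempt and no reset: what is moved stays moved. The work goes in short steps, Python scripts to look and compute and a tool call to move; the robot and the scene stay as the last step left them, time stands still between calls to the robot, and variables do not carry over. Pictures are saved under pics/ and viewed, at most 10 in all, crops included, and the job is handed in when it is done.

Besides the shell and the picture viewer there is one more tool, called after "Request:" as a command line: name --argument value ..., lists and objects as JSON in quotes. send_rows: Moves the arm, as the interface text tells. Its arguments: {"type":"object","properties":{"moves":{"type":"string"},"force":{"type":"number"}},"required":["moves"]}

```bash
mkdir -p pics; python3 - <<'E'
from plant import bot, viewer, boxes_of
import cv2, numpy as np
for n in ("top","side"):
    im=viewer.grab_frame(n); cv2.imwrite(f"pics/{n}0.png",cv2.cvtColor(im,cv2.COLOR_RGB2BGR))
    for t in ("plate","corner","fixture","spare"):
        print(n,t,[(np.round(d["bbox"]).tolist(),round(d["p"],2)) for d in boxes_of(n,t)][:4])
    c=viewer.calibration(n); print({k:(np.round(v,3).tolist()) for k,v in c.items()})
s=bot.read_state(); print(s["clock"],s["position"],s["tool_rot"],s["force"])
E
```

```text
top plate [([235.0, 175.0, 58.0, 53.0], 0.96), ([125.0, 248.0, 62.0, 54.0], 0.95), ([317.0, 257.0, 54.0, 53.0], 0.84)]
top corner [([237.0, 176.0, 58.0, 54.0], 0.84), ([126.0, 245.0, 60.0, 57.0], 0.84), ([320.0, 255.0, 53.0, 56.0], 0.77), ([256.0, 88.0, 62.0, 54.0], 0.59)]
top fixture [([213.0, 162.0, 96.0, 96.0], 0.86), ([236.0, 176.0, 60.0, 52.0], 0.33)]
top spare [([384.0, 197.0, 41.0, 46.0], 0.87), ([212.0, 163.0, 97.0, 96.0], 0.37)]
{'fx': 376.589, 'fy': 376.589, 'cx': 261.424, 'cy': 190.354, 'pose': [[0.022, 0.996, -0.089, 0.481], [-1.0, 0.023, 0.01, 0.033], [0.012, 0.089, 0.996, 1.152], [0.0, 0.0, 0.0, 1.0]]}
side plate [([229.0, 166.0, 54.0, 42.0], 0.88), ([338.0, 155.0, 47.0, 46.0], 0.85), ([185.0, 124.0, 38.0, 29.0], 0.79)]
side corner [([334.0, 158.0, 49.0, 40.0], 0.67), ([230.0, 166.0, 46.0, 40.0], 0.63), ([178.0, 125.0, 45.0, 28.0], 0.58)]
side fixture [([213.0, 160.0, 89.0, 74.0], 0.68)]
side spare [([324.0, 109.0, 32.0, 25.0], 0.75)]
{'fx': 486.729, 'fy': 486.729, 'cx': 246.651, 'cy': 178.849, 'pose': [[-0.784, 0.469, -0.407, -0.041], [-0.62, -0.589, 0.518, 0.808], [0.003, 0.658, 0.753, 1.179], [0.0, 0.0, 0.0, 1.0]]}
0.5 [ 0.19276017 -0.46132206  0.23129236] [ 9.80483288e-01  1.96602445e-01 -1.09498371e-05 -3.56148210e-05] [ 0.4616948   0.07117603 -0.31477976]
```

View pics/top0.png

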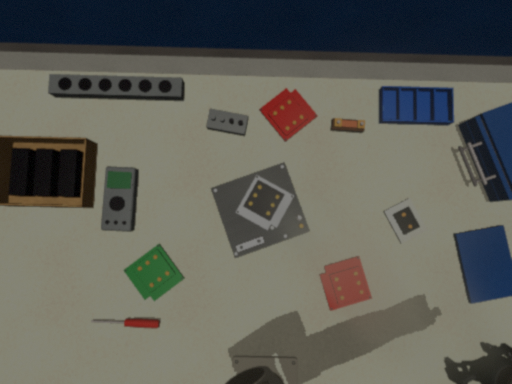

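View pics/side0.png

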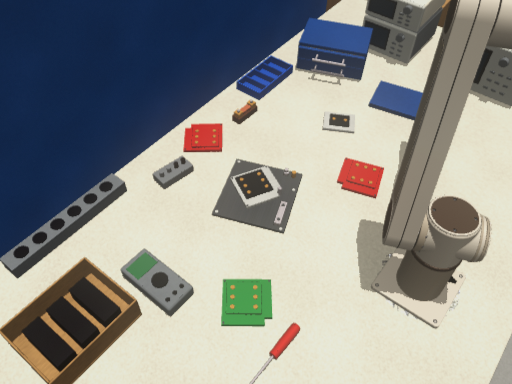

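The top view shows the fixture around (260,210) px with the white plate on it at (264,202), and the spare at (403,220), to the right. I'll rectify a crop of the fixture next.

```bash
cat > h.py <<'E'
import numpy as np, cv2
from plant import bot, viewer, boxes_of
def proj(n,P):
    c=viewer.calibration(n); T=np.linalg.inv(np.array(c["pose"]))
    p=np.atleast_2d(P)@T[:3,:3].T+T[:3,3]
    return np.c_[c["cx"]+c["fx"]*p[:,0]/-p[:,2], c["cy"]-c["fy"]*p[:,1]/-p[:,2]]
def rect(n,im,z,x0,y0,w=.3,s=2000):
    # output: up=+x, right=-y ; centre (x0,y0)
    d=w/2; W=np.array([[x0+d,y0+d,z],[x0+d,y0-d,z],[x0-d,y0-d,z],[x0-d,y0+d,z]])
    N=int(w*s); H=cv2.getPerspectiveTransform(proj(n,W).astype(np.float32),np.float32([[0,0],[N,0],[N,N],[0,N]]))
    return cv2.warpPerspective(im,H,(N,N),flags=cv2.INTER_CUBIC)
def unproj(n,uv,z):
    c=viewer.calibration(n);T=np.array(c["pose"])
    d=T[:3,:3]@np.array([(uv[0]-c["cx"])/c["fx"],-(uv[1]-c["cy"])/c["fy"],-1])
    return T[:3,3]+d*(z-T[2,3])/d[2]
E
python3 - <<'E'
from h import *
c=unproj("top",(262,209),.015); print(c, unproj("top",(403,220),.005))
for n in ("top","side"):
    im=cv2.imread(f"pics/{n}0.png"); cv2.imwrite(f"pics/{n}r.png",rect(n,im,.02,.43,.035))
E
```

```text
[0.52585592 0.0187487  0.015     ] [ 0.5024568  -0.41222939  0.005     ]
```

View pics/topr.png

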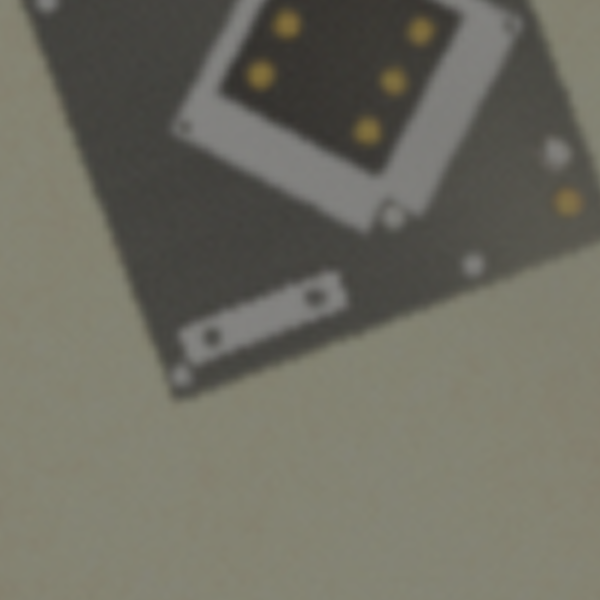

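View pics/sider.png

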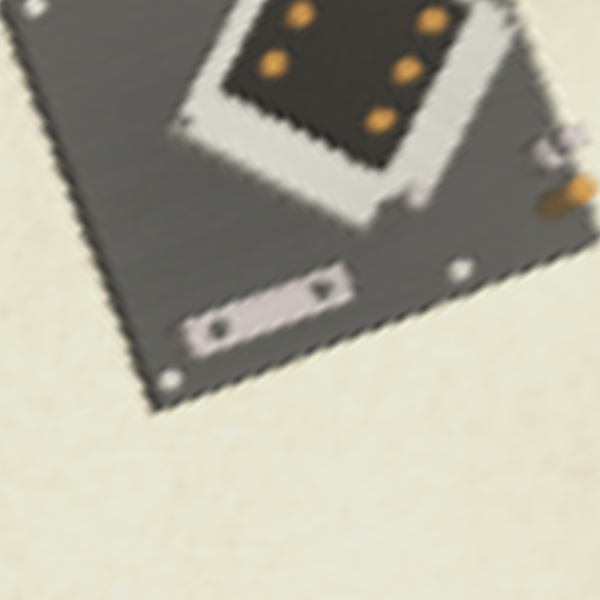

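The rectified crop puts the peg at (392,217), the bar at (265,317) and the base corner at (175,402). The plate edges run from the notch up-right and up-left. I'll fit the poses by segmentation.

```bash
cat > fit.py <<'E'
from h import *
def fit(img,show=None,c0=(.525,.02)):
    def minrect(z,f):
        r=rect("top",img,z,*c0); m=f(cv2.GaussianBlur(r,(5,5),0))
        cs,_=cv2.findContours(m,cv2.RETR_EXTERNAL,cv2.CHAIN_APPROX_NONE)
        c=[k for k in cs]; c=max(c,key=cv2.contourArea)
        b=cv2.boxPoints(cv2.minAreaRect(c)); return np.c_[c0[0]+.15-b[:,1]/2000,c0[1]+.15-b[:,0]/2000],r
    g=lambda r:r.max(2).astype(int)
    B,_=minrect(.010,lambda r:cv2.morphologyEx(((g(r)<100)*255).astype(np.uint8),cv2.MORPH_OPEN,np.ones((9,9))))
    P,r=minrect(.020,lambda r:cv2.morphologyEx((((g(r)>105)&(r.max(2).astype(int)-r.min(2)<16))*255).astype(np.uint8),cv2.MORPH_OPEN,np.ones((15,15))))
    return B,P,r
def yaw(b,near):
    e=[np.degrees(np.arctan2(*(b[(i+1)%4]-b[i])[::-1])) for i in range(2)]
    e=[(a-near+45)%90-45+near for a in e]; return np.mean(e),[np.linalg.norm(b[(i+1)%4]-b[i]) for i in range(2)]
def R(a): a=np.radians(a); return np.array([[np.cos(a),-np.sin(a)],[np.sin(a),np.cos(a)]])
E
python3 - <<'E'
from fit import *
im=cv2.imread("pics/top0.png"); B,P,r=fit(im)
fy,fs=yaw(B,21); py,ps=yaw(P,-29)
fo=B.mean(0)-R(fy)@[.0625,.015]; po=P.mean(0)-R(py)@[.052,.052]
print("fix",fy,fs,fo,"plate",py,ps,po)
px=lambda q,z:None
for b,col in((B,(0,0,255)),(P,(255,0,0))):
    cv2.polylines(r,[np.int32(np.c_[(.17-b[:,1])*2000,(.675-b[:,0])*2000])],True,col)
for o,col in((fo,(0,0,255)),(po,(255,0,0))): cv2.circle(r,(int((.17-o[1])*2000),int((.675-o[0])*2000)),12,col)
cv2.imwrite("pics/fit.png",r)
E
```

```text
fix 20.861732 [np.float32(0.24073721), np.float32(0.22566505)] [ 0.47219211 -0.01029389] plate -27.87196 [np.float32(0.13051246), np.float32(0.1306187)] [ 0.47215092 -0.01012485]
```

View pics/fit.png

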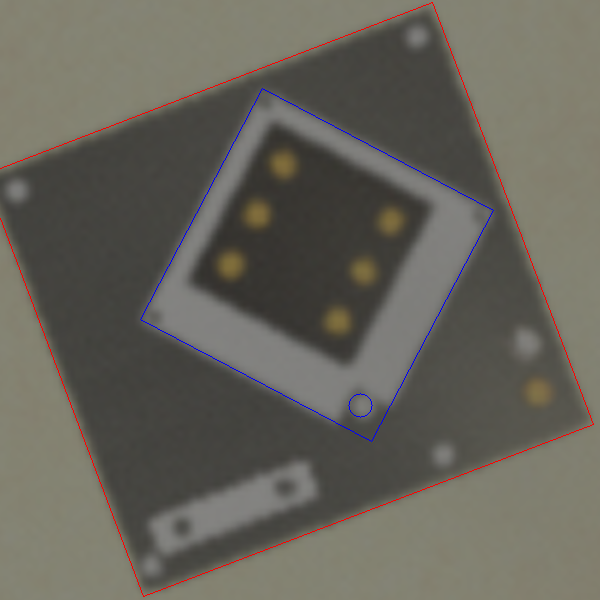

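The fit is clean: fixture at (0.472,-0.010) with yaw 20.9°, plate yaw -27.9°, and both sizes match. Next I'll work out the moves in tool axes.

```bash
cat > rows.py <<'E'
from h import *
from scipy.spatial.transform import Rotation as Ro
F=np.array([.4722,-.0102])
def shift(x,y,z,yaw):  # world target, tool-x yaw deg
    s=bot.read_state(); r=Ro.from_quat(s["tool_rot"])
    t=Ro.from_euler("z",yaw,degrees=True)*Ro.from_euler("x",180,degrees=True)
    return np.round(np.r_[r.inv().apply(np.array([x,y,z])-s["position"]),(r.inv()*t).as_rotvec()],4)
def onplate(px,py,a,z=.014):
    c,s=np.cos(np.radians(a)),np.sin(np.radians(a))
    return shift(F[0]+c*px-s*py,F[1]+s*px+c*py,z,a+90)
E
python3 -c "
from rows import *
print(onplate(.1565,.103,-27.9,.12))"
```

```text
[ 6.107e-01 -2.530e-01  1.113e-01 -1.000e-04 -0.000e+00 -6.881e-01]
```

Request:
send_rows --moves "0.045 -0.02 0.008 0 0 -0.05 -1;0.09 -0.04 0.016 0 0 -0.1 -1;0.135 -0.06 0.024 0 0 -0.15 -1;0.18 -0.075 0.032 0 0 -0.2 -1;0.225 -0.095 0.04 0 0 -0.25 -1;0.27 -0.11 0.05 0 0 -0.3 -1;0.315 -0.13 0.06 0 0 -0.35 -1;0.36 -0.15 0.07 0 0 -0.4 -1;0.405 -0.17 0.08 0 0 -0.45 -1;0.45 -0.186 0.09 0 0 -0.5 -1;0.495 -0.205 0.1 0 0 -0.56 -1;0.54 -0.224 0.111 0 0 -0.62 -1"

```text
clock: 1.7
position: [0.606, -0.0449, 0.1201]
tool_rot: [0.873, 0.487, 0.0, 0.0]
force: [-0.5, -0.7, -0.3]
finger_gap: -0.0001
gripper_force: 0.0
```

```bash
python3 -c "
from rows import *
print(onplate(.1565,.103,-27.9,.014),bot.read_state()['joint_positions'])"
```

```text
[ 7.230e-02  1.720e-02  1.061e-01  7.000e-04 -1.000e-04 -6.540e-02] [-7.38337182e-02  5.16579345e-01  1.17666615e-01  1.17122530e+00
 -1.48980858e-04  2.04932227e+00]
```

Request:
send_rows --moves "0.036 0.009 0 0 0 -0.03 -1;0.072 0.017 0 0 0 -0.065 -1;0.072 0.017 0.03 0 0 -0.065 -1;0.072 0.017 0.06 0 0 -0.065 -1;0.072 0.017 0.085 0 0 -0.065 -1;0.072 0.017 0.1 0 0 -0.065 -1;0.072 0.017 0.105 0 0 -0.065 -1;0.072 0.017 0.105 0 0 -0.065 -1"

```text
clock: 2.5
position: [0.6564, 0.0057, 0.0144]
tool_rot: [0.858, 0.514, -0.001, -0.0]
force: [0.5, -0.5, 0.2]
finger_gap: 0.0002
gripper_force: 0.0
```

```bash
python3 - <<'E'
from rows import *
print(onplate(.1565,.103,-27.9,.014))
im=viewer.grab_frame("side")[...,::-1]
cv2.imwrite("pics/s1.png",cv2.resize(im[130:260,180:340],None,fx=4,fy=4,interpolation=cv2.INTER_CUBIC))
E
```

```text
[ 0.0027  0.0012  0.0004 -0.0017  0.0009 -0.0031]
```

View pics/s1.png

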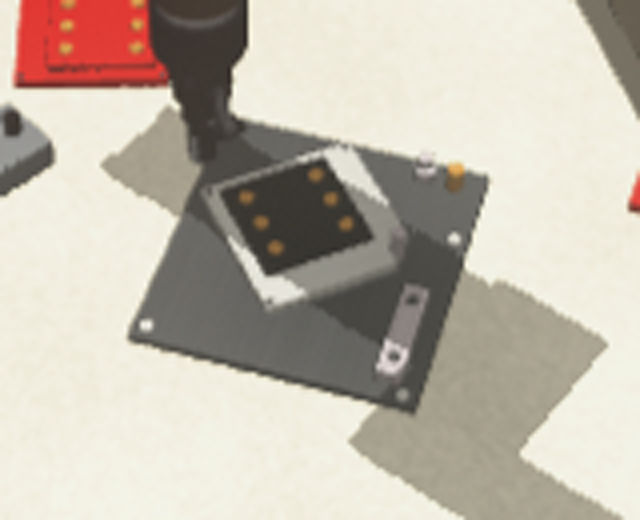

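The fingertip at (205,155) stands just outside the plate's far edge, near the corner at (210,190), with a gap. I'll approach along tool -y.

Request:
send_rows --moves "0.001 -0.004 0 0 0 0 -1;0.002 -0.008 0 0 0 0 -1;0.002 -0.012 0 0 0 0 -1;0.002 -0.015 0 0 0 0 -1;0.002 -0.018 0 0 0 0 -1;0.002 -0.02 0 0 0 0 -1;0.002 -0.022 0 0 0 0 -1;0.002 -0.024 0 0 0 0 -1;0.002 -0.026 0 0 0 0 -1;0.002 -0.028 0 0 0 0 -1"

```text
clock: 3.55
position: [0.6331, 0.0207, 0.0153]
tool_rot: [0.858, 0.514, -0.0, -0.0]
force: [-0.4, 0.6, 0.3]
finger_gap: 0.0001
gripper_force: 0.0
```

```bash
cat > chk.py <<'E'
from fit import *; import rows
im=viewer.grab_frame("top")[...,::-1].copy(); B,P,r=fit(im)
import sys
py,ps=yaw(P,float(sys.argv[1])); po=P.mean(0)-R(py)@[.052,.052]
s=bot.read_state(); q=R(-py)@(s["position"][:2]-rows.F)
print("plate",py,ps,po-rows.F,"tcp in plate",q,"f",R(-py)@s["force"][:2])
cv2.imwrite("pics/chk.png",r)
E
python3 chk.py -25
```

```text
plate 0.0 [np.float32(0.00999999), np.float32(0.010999978)] [ 0.14529999 -0.0988    ] tcp in plate [0.16053683 0.0310775 ] f [-0.33431837  0.29195672]
```

Request:
send_rows --moves "0 -0.002 0 0 0 0 -1;0 -0.003 0 0 0 0 -1;0 -0.004 0 0 0 0 -1;0 -0.005 0 0 0 0 -1;0 -0.006 0 0 0 0 -1;0 -0.007 0 0 0 0 -1"

```text
clock: 4.2
position: [0.6285, 0.0241, 0.0158]
tool_rot: [0.858, 0.514, 0.001, 0.001]
force: [4.6, 0.7, -1.4]
finger_gap: -0.0
gripper_force: 2.3
```

```bash
python3 - <<'E'
from rows import *
s=bot.read_state();a=np.radians(27.9);d=s["position"][:2]-F
print(d@[np.cos(a),-np.sin(a)],d@[np.sin(a),np.cos(a)],s["force"])
im=viewer.grab_frame("side")[...,::-1]
cv2.imwrite("pics/s2.png",cv2.resize(im[130:260,180:340],None,fx=4,fy=4,interpolation=cv2.INTER_CUBIC))
E
```

```text
0.12211263389749008 0.10346241638816028 [ 4.56716841  0.65604134 -1.40680067]
```

View pics/s2.png

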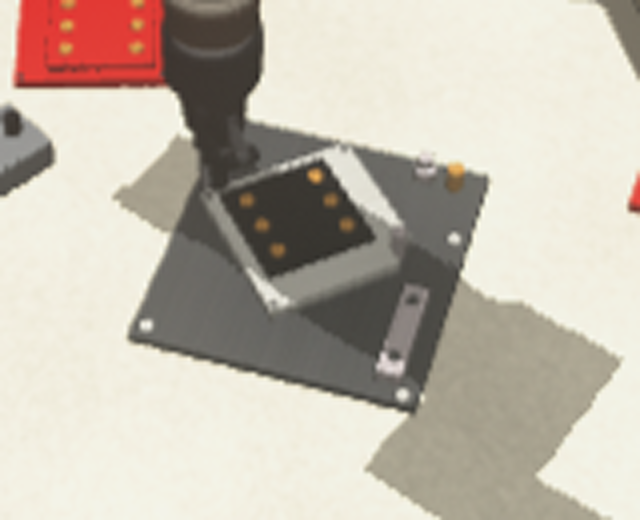

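Contact is made at about 4.6 N, with the TCP at plate (0.122, 0.1035). I'll follow the arc in 16° steps, turning the tool with the plate.

Request:
send_rows --moves "0.002 -0.002 0.0005 0 0 -0.017 -1;0.004 -0.004 0.001 0 0 -0.035 -1;0.0083 -0.0075 0.001 0 0 -0.07 -1;0.0122 -0.0115 0.0015 0 0 -0.105 -1;0.016 -0.0156 0.0015 0 0 -0.14 -1;0.0196 -0.0198 0.0015 0 0 -0.175 -1;0.0231 -0.0242 0.0015 0 0 -0.209 -1;0.0264 -0.0287 0.0015 0 0 -0.244 -1;0.0296 -0.0332 0.0015 0 0 -0.279 -1;0.0296 -0.0332 0.0015 0 0 -0.279 -1"

```text
clock: 5.25
position: [0.612, 0.0669, 0.0143]
tool_rot: [0.777, 0.63, 0.001, -0.0]
force: [4.4, 1.3, 2.1]
finger_gap: 0.0003
gripper_force: 2.2
```

```bash
cat > st.py <<'E'
from rows import *
s=bot.read_state(); tx=Ro.from_quat(s["tool_rot"]).apply([1,0,0]); a=np.arctan2(tx[1],tx[0])-np.pi/2
d=s["position"][:2]-F; c,n=np.cos(a),np.sin(a)
print("yaw",np.degrees(a),"tcp",d@[c,n],d@[-n,c],"f",s["force"][:2]@[c,n],s["force"][:2]@[-n,c])
E
python3 st.py; python3 chk.py -12
```

```text
yaw -11.970113900080012 tcp 0.12073223469474044 0.10446016319948846 f 4.00132811832717 2.2181705970530667
plate 12.865353 [np.float32(0.03571006), np.float32(0.0935298)] [ 0.03622138 -0.08137301] tcp in plate [0.15332875 0.04387297] f [ 5.41840696 -0.34627692]
```

Request:
send_rows --moves "0.002 -0.002 0 0 0 -0.017 -1;0.004 -0.004 0 0 0 -0.035 -1;0.0083 -0.0075 0 0 0 -0.07 -1;0.0122 -0.0115 0 0 0 -0.105 -1;0.016 -0.0156 0 0 0 -0.14 -1;0.0196 -0.0198 0 0 0 -0.175 -1;0.0231 -0.0242 0 0 0 -0.209 -1;0.0264 -0.0287 0 0 0 -0.244 -1;0.0296 -0.0332 0 0 0 -0.279 -1;0.0296 -0.0332 0 0 0 -0.279 -1"

```text
clock: 6.3
position: [0.5842, 0.1026, 0.0136]
tool_rot: [0.682, 0.731, -0.0, -0.001]
force: [2.5, 2.6, 3.6]
finger_gap: -0.0002
gripper_force: 2.6
```

```bash
python3 st.py; python3 - <<'E'
from rows import *
im=viewer.grab_frame("side")[...,::-1]
cv2.imwrite("pics/s3.png",cv2.resize(im[130:260,180:340],None,fx=4,fy=4,interpolation=cv2.INTER_CUBIC))
E
```

```text
yaw 4.015117397935516 tcp 0.11964143097757438 0.10466661307039948 f 2.7033085560762946 2.4468626695934477
```

View pics/s3.png

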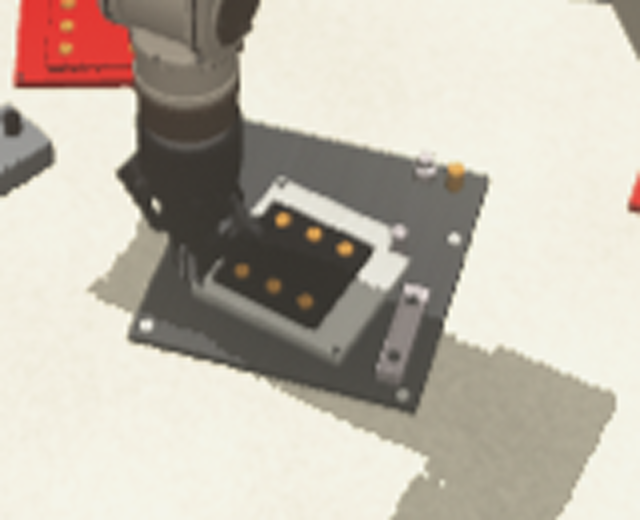

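The plate is following with its notch still at the peg (400,230) px; about 16° remain.

Request:
send_rows --moves "0.002 -0.002 0 0 0 -0.017 -1;0.004 -0.004 -0.0005 0 0 -0.035 -1;0.0083 -0.0075 -0.001 0 0 -0.07 -1;0.0122 -0.0115 -0.001 0 0 -0.105 -1;0.016 -0.0156 -0.001 0 0 -0.14 -1;0.0196 -0.0198 -0.001 0 0 -0.175 -1;0.0214 -0.022 -0.001 0 0 -0.192 -1;0.0231 -0.0242 -0.001 0 0 -0.209 -1;0.0248 -0.0264 -0.001 0 0 -0.227 -1;0.0248 -0.0264 -0.001 0 0 -0.227 -1"

```text
clock: 7.35
position: [0.557, 0.1245, 0.0149]
tool_rot: [0.595, 0.804, -0.0, -0.0]
force: [0.7, 0.9, -0.4]
finger_gap: 0.0
gripper_force: 0.2
```

```bash
python3 st.py
```

```text
yaw 16.934333047455745 tcp 0.12032108078361466 0.1042043495710741 f 0.914415636426027 0.674570602539263
```

Request:
send_rows --moves "0.002 -0.002 0 0 0 -0.017 -1;0.003 -0.003 0 0 0 -0.026 -1;0.004 -0.004 0 0 0 -0.035 -1;0.005 -0.005 0 0 0 -0.043 -1;0.006 -0.006 0 0 0 -0.052 -1;0.006 -0.006 0 0 0 -0.052 -1"

```text
clock: 7.95
position: [0.5515, 0.129, 0.0152]
tool_rot: [0.574, 0.819, 0.001, 0.001]
force: [5.2, 0.3, -2.9]
finger_gap: 0.0
gripper_force: 2.5
```

```bash
python3 st.py
```

```text
yaw 19.917820473635928 tcp 0.12192940234615626 0.10383347834356633 f 4.9634132426512405 -1.5067232208563215
```

Now back off, rise and look.

Request:
send_rows --moves "0 0.005 0 0 0 0 -1;0 0.015 0 0 0 0 -1;0 0.03 0 0 0 0 -1;0 0.03 -0.03 0 0 0 -1;0 0.03 -0.07 0 0 0 -1;0 0.03 -0.11 0 0 0 -1;0.02 0.02 -0.15 0 0 0 -1;0.06 0 -0.17 0 0 0 -1;0.1 -0.02 -0.18 0 0 0 -1;0.14 -0.05 -0.18 0 0 0 -1;0.18 -0.08 -0.18 0 0 0 -1;0.18 -0.08 -0.18 0 0 0 -1"

```text
clock: 9.15
position: [0.4085, 0.2731, 0.195]
tool_rot: [0.571, 0.821, -0.001, -0.002]
force: [0.8, -0.1, -0.3]
finger_gap: 0.0002
gripper_force: 0.0
```

```bash
python3 chk.py 20; python3 st.py; python3 -c "
from h import *
print(boxes_of('top','spare')[:2])
cv2.imwrite('pics/top1.png',viewer.grab_frame('top')[...,::-1])"
```

```text
plate 21.037518 [np.float32(0.13519152), np.float32(0.15310454)] [-0.01001161 -0.00259495] tcp in plate [0.04430908 0.28542747] f [0.10506972 0.32952618]
yaw 20.192988525615185 tcp 0.040097280648316656 0.28604955177941743 f 0.10020133292412975 0.3310390375609708
[{'bbox': [382.5, 198.9, 42.3, 43.6], 'p': 0.89}]
```

View pics/chk.png

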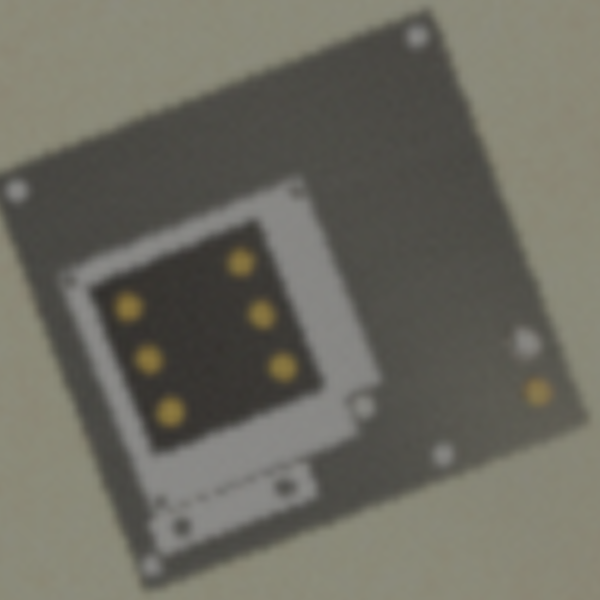

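The plate lies along the bar (yaw about 21° against the fixture's 20.9°). The peg at (361,407) px sits in the notch, and the spare hasn't moved.

```bash
python3 -c "
from plant import job_done; print(job_done())"
```

```text
the job is handed in; nothing more can be done
None
```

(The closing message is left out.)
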